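# Feel round the rim of a dropped weight plate

## Task

The weight plate on the scale has been dropped: feel its rim for chips. Starting at the yellow mark, run the closed fingertips lightly along the crest of the raised rim, anticlockwise seen from above, keeping in touch with it all the way round back to the mark, then lift your fingers clear. Press gently, do not shift or lift the plate, and leave the things lying beside the scale where they are.

Things in the scene. Friction and masses are not known exactly. Their poses are not given: they have to be found in the camera images.
- plate: black cast-iron 2.5 kg weight plate lying flat on the platform of a bench scale: 190 mm across, 22 mm high at its rim, 51 mm hole in the middle. Loose but heavy. Origin: centre of its underside (on the platform, about 68 mm above the table). z up; x points from the centre to the yellow paint mark
- scale: white bench dial scale standing fixed on an 8 mm grey mat, carrying the plate: steel platform 230 mm square, its top 60 mm above the scale's underside; dial housing reaching 175 mm from the middle on the +x side, lower than the platform. The sprung platform with the plate on it sinks 1 mm for every 3 N of push, at most 10 mm, and comes back up. Origin under its middle
- rim: the plate's raised rim, one piece with the plate (same origin and axes): a bead with a rounded top, from 81 to 95 mm radius, its crest at 88 mm radius, 22 mm above the plate's underside, rigid iron. Inside it the face lies 10 mm lower, with a 82 mm hub boss in the middle that is 3 mm lower than the rim
- rim_0 (a point): the yellow paint mark (18 mm wide) across the top and outside of the rim, where the round starts and ends: point on the crest of the rim
- rim_1 (a point): point on the crest of the rim, 40 degrees anticlockwise from the yellow mark seen from above
- rim_2 (a point): point on the crest of the rim, 80 degrees anticlockwise from the yellow mark seen from above
- rim_3 (a point): point on the crest of the rim, 120 degrees anticlockwise from the yellow mark seen from above
- rim_4 (a point): point on the crest of the rim, 160 degrees anticlockwise from the yellow mark seen from above
- rim_5 (a point): point on the crest of the rim, 200 degrees anticlockwise from the yellow mark seen from above
- rim_6 (a point): point on the crest of the rim, 240 degrees anticlockwise from the yellow mark seen from above
- rim_7 (a point): point on the crest of the rim, 280 degrees anticlockwise from the yellow mark seen from above
- rim_8 (a point): point on the crest of the rim, 320 degrees anticlockwise from the yellow mark seen from above
- collar_a: steel spring collar with red grips lying flat, about 110 x 62 mm, 26 mm high; origin under the middle of its footprint. Lies on the mat beside the scale. Leave alone
- collar_b: a second spring collar like the first. Lies on the mat beside the scale. Leave alone
- stopwatch: yellow-faced black stopwatch lying on its back, 60 mm across, 18 mm high; origin under its middle. Lies on the mat beside the scale. Leave alone
- carabiner: aluminium carabiner with a red gate, lying flat, 101 x 60 mm, 11 mm high; origin under its middle. Lies on the mat beside the scale. Leave alone
- tin: small tin of yellow touch-up paint, 57 mm across, 55 mm high; origin under its middle. Lies on the mat beside the scale. Leave alone

How it is judged:
By the outcome, as a careful person would: the job done as asked, in the order asked, and still so for the second after the job is handed in, with the robot touching nothing.
It also fails if it takes over 72 s, if anything falls off the work surface, if the arm or the gripper's body presses on something with over 40 N, if the wrist force passes 120 N, or if a joint passes its speed limit or range.

## Robot

A 6-joint arm with a two-finger parallel gripper is mounted at the origin on the work surface. World frame = base frame: x ahead of the robot, y to its left, z up, the work surface at z = 0. Lengths are in mm, angles in degrees, forces in N, time in s.
With the tool pointing down it reaches from about 300 to 850 mm from the base axis. Payload 4.2 kg.
Tool frame: the origin (TCP) lies between the finger pads; the fingertips stand 22 mm ahead of it and the grasp point (between the pads) lies 3 mm ahead of it; z points along the fingers, y is the direction in which the jaws open and shut (so a half turn about z gives the same grasp; the last joint's range is limited). The gripper opens to 91 mm and grips with 3 to 60 N. Pads are 32 mm wide; open, the fingers measure 118 mm over their backs; the gripper's body (76 mm by 178 mm) begins 60 mm behind the grasp point.
Start: joints at [-68.01, 18.312, 89.639, -0, 72.044, -1.146], TCP at [225.93, -528.769, 235.976] pointing down, gripper open.
Joint ranges: [-177.97, 177.97], [-48.28, 115.42], [12.27, 149.76], [-77.06, 257.06], [2.81, 150.46], [-146.56, 146.56]. Speed limits (degrees/s): [147.25, 147.25, 180, 180, 180, 180].

## Interface

Orientations are given as [roll, pitch, yaw] about the fixed x, y, z axes, in that order (R = Rz(yaw) Ry(pitch) Rx(roll)).
In Python, from workcell import telemetry, cams, env gives the robot as it stands.
- The arm moves only by the shell command python3 -m inch 'ROWS' [FORCE]. ROWS is JSON, a list of rows, each an object of numbers: "x", "y", "z": the shift along the tool's x, y, z in cm; "yaw": the turn about the tool's z in units of 5 degrees (1.0 is 5 degrees); "gripper": the gripper's target within -1 to 1 (fully open at 1, half-way at 0, shut at -1). A call has 1 to 12 rows; each row shifts and turns the commanded pose from where the row before left it, along the tool's axes as they then stand; what a row does not reach is not made up. A row lasts 1/12 s, in which the tool goes at most 41.7 mm and 7.16 degrees, less where a joint would pass 70% of its speed; a pose out of reach is approached as far as the arm can. A call is refused whole if a number of a shift passes 4.17 or a number of a turn 1, either way. A call with a gripper value outside its range is refused whole. The fingers move at their own pace and stop on an object; FORCE is the grip in N (left out, the last holds). Time passes only in rows, so rows that do not move let the fingers close. It gives the time, the measured TCP pose, the force and the opening at its end, in the units of the state.
- telemetry.state(): the state, without advancing time (a new reading comes with each control period).
- cams.grab_frame(name): name is "scene" or "top" or "wrist"; returns a dict with "pixels" (400x640x3 uint8, red, green, blue), "mtx" (3x3 intrinsics, pixels), "rvec" (rotation vector, rad) and "tvec" (3), from world to camera coordinates, as OpenCV has them. Camera axes: x right, y down, z forward; pixel columns grow to the right and rows downward; lengths in mm; the calibration is good to about 2 mm. A picture is of the moment at which its call begins. There is no depth.
- env.job_done(): hands the job in, once; it reports no verdict.
The state is a dict: "time_s": time; "qpos": joint angles; "qvel": joint speeds; "effort": joint torques, N m; "ee_pos": TCP position; "ee_rot": TCP orientation; "force": force on the tool from outside, world axes, zero at the start; "torque": the same for the moment, N m; "gripper_width": finger opening in mm.
Only numpy, scipy, OpenCV 4.12 (cv2) and the standard library are available. Lean on these libraries where they do the work, as an engineer would, in place of code of your own. Each camera call takes 0.05 s, during which the arm holds its last target. There are 200 camera calls.

## Working session

There is one attempt and no reset: what is moved stays moved. The work goes in short steps, Python scripts to look and compute and a shell command to move; the robot and the scene stay as the last step left them, time stands still between calls to the robot, and variables do not carry over. Pictures are saved under pics/ and viewed, about 8 in all and at most 12, crops included, and the job is handed in when it is done.

```bash
ls; mkdir -p pics
python3 - <<'E'
from workcell import telemetry, cams
import cv2
print(telemetry.state())
for n in("top","scene"):
    f=cams.grab_frame(n); cv2.imwrite(f"pics/{n}0.png",f["pixels"][:,:,::-1]); print(n,f["mtx"].tolist(),f["rvec"],f["tvec"])
E
```

```text
pics
{'time_s': 0.0, 'qpos': array([-6.80094427e+01,  1.83509993e+01,  8.97091946e+01, -9.17409978e-04,
        7.20431451e+01, -1.14477421e+00]), 'qvel': array([ 0.00787982, -0.00639165, -0.01932999, -0.022902  , -0.04328525,
       -0.10813317]), 'effort': array([ 1.00906240e-03, -4.12463343e+01, -2.31974959e+01,  7.28134881e-02,
        4.57231072e-02, -1.60373229e-04]), 'ee_pos': array([ 225.74425965, -528.30323454,  235.10778939]), 'ee_rot': array([-1.79896664e+02, -1.19254650e-03,  2.31356141e+01]), 'force': array([-0.48466124,  0.75145694,  0.0073513 ]), 'torque': array([-0.00133511, -0.01204732, -0.01491241]), 'gripper_width': 91.11460233410065}
top [[460.75164227578745, 0.0, 315.62733919484094], [0.0, 460.75164227578745, 192.21329491877532], [0.0, 0.0, 1.0]] [ 2.20034819 -2.14096937  0.07431805] [  44.26575662  611.2467195  1053.05193291]
scene [[463.49098365407735, 0.0, 316.2634039013272], [0.0, 463.49098365407735, 200.28952758397975], [0.0, 0.0, 1.0]] [ 2.22073813  1.3046396  -0.3964561 ] [-352.66665404 -353.93987918 1368.53698712]
```

View pics/top0.png

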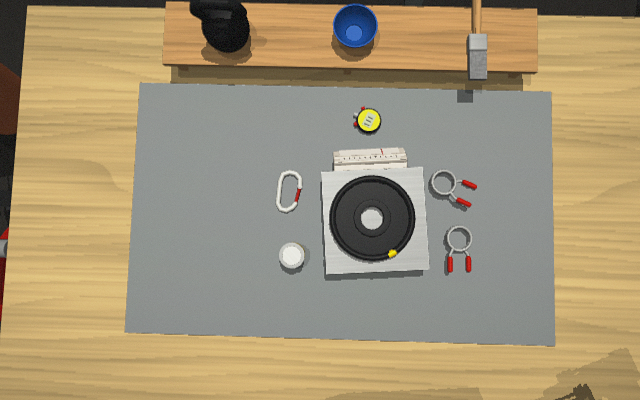

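View pics/scene0.png

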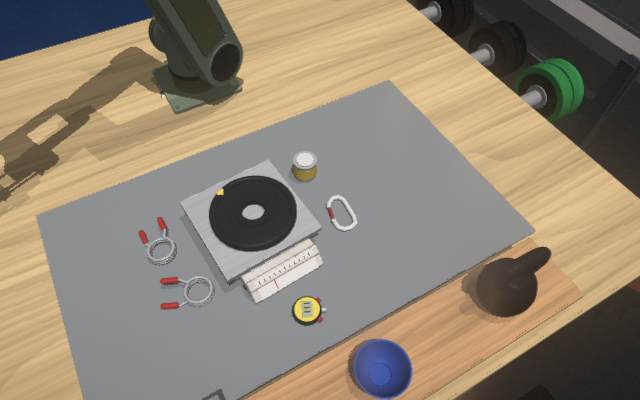

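The top view shows the plate centred near (372,218) with the yellow mark at (392,254), on the robot's side. The scene view agrees, with the mark at (221,191). Next I measure the plate.

```bash
cat > h.py <<'E'
import cv2,numpy as np
from workcell import cams
def ray(f,uv,z):
    R=cv2.Rodrigues(np.array(f["rvec"]))[0];t=np.array(f["tvec"]).ravel()
    p=cv2.undistortPoints(np.float64(uv).reshape(-1,1,2),f["mtx"],None).reshape(-1,2)
    d=np.c_[p,np.ones(len(p))]@R; c=-R.T@t
    return (c+d*((z-c[2])/d[:,2])[:,None])[:,:2]
def big(m,near=None):
    cs=cv2.findContours(m.astype(np.uint8),cv2.RETR_EXTERNAL,cv2.CHAIN_APPROX_NONE)[0]
    if near is None: return max(cs,key=cv2.contourArea).reshape(-1,2)
    return min(cs,key=lambda c:np.hypot(*(c.reshape(-1,2).mean(0)-near))-0.3*min(len(c),60)).reshape(-1,2)
def circ(P):
    A=np.c_[2*P,np.ones(len(P))];s=np.linalg.lstsq(A,(P**2).sum(1),rcond=None)[0]
    r=np.sqrt(s[2]+s[0]**2+s[1]**2);res=np.hypot(*(P-s[:2]).T)-r
    return s[:2],r,res.std()
def plate(n,box):
    f=cams.grab_frame(n);im=f["pixels"].astype(int);x0,y0,x1,y1=box
    sub=im[y0:y1,x0:x1]; hsv=cv2.cvtColor(f["pixels"],cv2.COLOR_RGB2HSV)[y0:y1,x0:x1]
    yel=(hsv[...,0]>18)&(hsv[...,0]<35)&(hsv[...,1]>150)&(hsv[...,2]>110)
    c=big((sub.max(2)<85)|yel)+[x0,y0]
    P=ray(f,c,85);o=circ(P)
    for _ in range(3):
        P=P[abs(np.hypot(*(P-o[0]).T)-o[1])<3];o=circ(P)
    ys=np.argwhere(yel)[:,::-1].mean(0)+[x0,y0]; Y=ray(f,[ys],88)[0]; d=Y-o[0]
    print(n,"centre",o[0].round(1),"r",o[1].round(1),"std",o[2].round(2),"n",len(P),"yel",ys.round(1),Y.round(1),"rad",np.hypot(*d).round(1),"ang",np.degrees(np.arctan2(d[1],d[0])).round(1))
E
python3 - <<'E'
from h import *
plate("top",(322,168,425,268)); plate("scene",(195,165,310,255))
E
```

```text
top centre [551.8 -65.2] r 93.2 std 0.69 n 241 yel [391.6 252.8] [ 476.6 -109.3] rad 87.2 ang -149.6
scene centre [557.9 -68. ] r 95.4 std 1.39 n 215 yel [224.6 191.1] [ 481.3 -101.2] rad 83.5 ang -156.6
```

```bash
python3 -m inch '[{"yaw":0.926,"z":-1,"gripper":-1},{"yaw":0.926,"z":-1,"gripper":-1},{"yaw":0.926,"z":-1,"gripper":-1},{"yaw":0.926,"z":-1,"gripper":-1},{"yaw":0.926,"z":-1,"gripper":-1},{"z":-1,"gripper":-1}]' 10
python3 -m inch '[{"x":1,"y":-1.4},{"x":2,"y":-2.8},{"x":2,"y":-2.8},{"x":2,"y":-2.8},{"x":2,"y":-2.8},{"x":2,"y":-2.8},{"x":2,"y":-2.8},{"x":2,"y":-2.8},{"x":2,"y":-2.8},{"x":2,"y":-2.8},{"x":2,"y":-2.8},{"x":2,"y":-2.8}]'
python3 -m inch '[{"x":2,"y":-2.8},{"x":2,"y":-2.8},{"x":2,"y":-2.8},{"x":2,"y":-2.8},{"x":1,"y":-1.4},{"x":0},{"x":0},{"x":0}]'
python3 - <<'E'
from h import *
f=cams.grab_frame("wrist"); cv2.imwrite("pics/w1.png",f["pixels"][:,:,::-1])
E
```

```text
invalid input
invalid input
invalid input
```

View pics/w1.png

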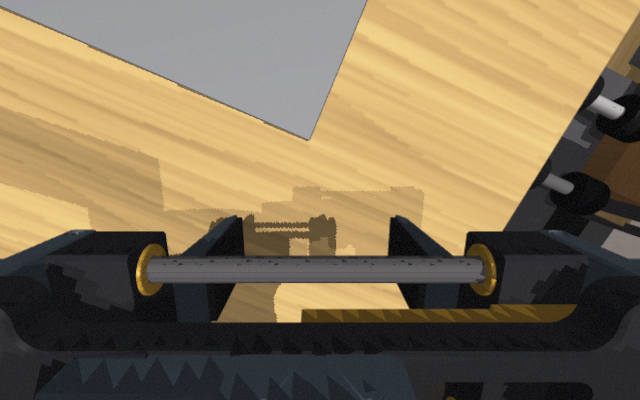

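The moves were refused, so the arm hasn't moved and the wrist image is still from the start pose. I'll try rows with every key given.

```bash
python3 -m inch '[{"x":0,"y":0,"z":-1,"yaw":0.926,"gripper":-1},{"x":0,"y":0,"z":-1,"yaw":0.926,"gripper":-1},{"x":0,"y":0,"z":-1,"yaw":0.926,"gripper":-1},{"x":0,"y":0,"z":-1,"yaw":0.926,"gripper":-1},{"x":0,"y":0,"z":-1,"yaw":0.926,"gripper":-1},{"x":0,"y":0,"z":-1,"yaw":0,"gripper":-1}]' 10
```

```text
time_s: 0.75
ee_pos: [225.9, -528.6, 296.4]
ee_rot: [-180.0, 0.0, -0.1]
force: [-0.0, 0.5, 0.2]
gripper_width: 54.3
```

```bash
python3 -m inch '[{"x":1.2,"y":-2.8,"z":0,"yaw":0,"gripper":-1},{"x":1.2,"y":-2.8,"z":0,"yaw":0,"gripper":-1},{"x":1.2,"y":-2.8,"z":0,"yaw":0,"gripper":-1},{"x":1.2,"y":-2.8,"z":0,"yaw":0,"gripper":-1},{"x":1.2,"y":-2.8,"z":0,"yaw":0,"gripper":-1},{"x":1.2,"y":-2.8,"z":0,"yaw":0,"gripper":-1},{"x":1.2,"y":-2.8,"z":0,"yaw":0,"gripper":-1},{"x":1.2,"y":-2.8,"z":0,"yaw":0,"gripper":-1},{"x":1.2,"y":-2.8,"z":0,"yaw":0,"gripper":-1},{"x":1.2,"y":-2.8,"z":0,"yaw":0,"gripper":-1},{"x":1.2,"y":-2.8,"z":0,"yaw":0,"gripper":-1},{"x":1.2,"y":-2.8,"z":0,"yaw":0,"gripper":-1}]'
python3 -m inch '[{"x":1.2,"y":-2.8,"z":0,"yaw":0,"gripper":-1},{"x":1.2,"y":-2.8,"z":0,"yaw":0,"gripper":-1},{"x":1.2,"y":-2.8,"z":0,"yaw":0,"gripper":-1},{"x":1.2,"y":-2.8,"z":0,"yaw":0,"gripper":-1},{"x":0,"y":0,"z":0,"yaw":0,"gripper":-1},{"x":0,"y":0,"z":0,"yaw":0,"gripper":-1},{"x":0,"y":0,"z":0,"yaw":0,"gripper":-1}]'
python3 - <<'E'
from h import *
f=cams.grab_frame("wrist"); cv2.imwrite("pics/w2.png",f["pixels"][:,:,::-1])
E
```

```text
time_s: 1.75
ee_pos: [370.2, -191.4, 296.2]
ee_rot: [180.0, -0.0, 0.1]
force: [0.3, -0.2, -0.5]
gripper_width: 0.9
time_s: 2.33
ee_pos: [417.8, -81.2, 296.0]
ee_rot: [180.0, 0.0, 0.1]
force: [-0.1, -0.3, 0.2]
gripper_width: 0.5
```

View pics/w2.png

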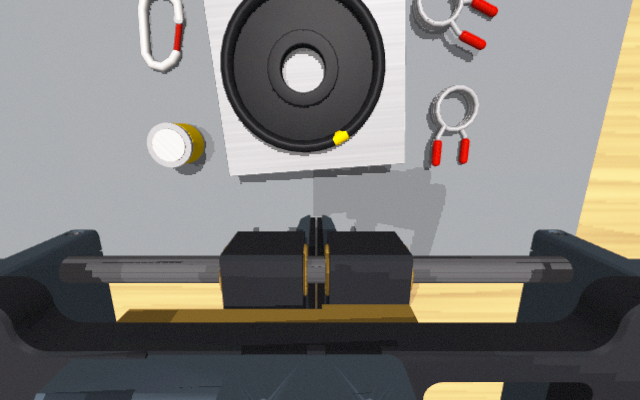

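The wrist view shows the plate centred near (303,68), the mark at (341,138), and the closed fingertips at (316,225).

Run:
```python
from h import *
plate("wrist",(212,0,398,160)); plate("top",(322,168,425,268))
f=cams.grab_frame("wrist");h=ray(f,[[303,71]],90);print(h)
# hole (white disc) centre: platform seen through hole
g=cv2.cvtColor(f["pixels"],cv2.COLOR_RGB2GRAY)[40:105,275:335]
c=big(g>130)+[275,40];print("hole px",c.mean(0),circ(ray(f,c,72)))
```

```text
wrist centre [538.5 -65. ] r 82.9 std 1.44 n 148 yel [339.5 136.8] [ 474.1 -111.9] rad 79.7 ang -143.9
top centre [551.8 -65.2] r 93.2 std 0.69 n 241 yel [391.6 252.8] [ 476.6 -109.3] rad 87.2 ang -149.6
[[546.91696622 -69.42324327]]
hole px [302.23966942  70.80991736] (array([548.65661087, -68.00714264]), np.float64(22.999037491819255), np.float64(1.094118940511469))
```

```bash
python3 -m inch '[{"x":-2.5,"y":-0.6,"z":-1,"yaw":0,"gripper":-1},{"x":-2.5,"y":-0.6,"z":-1,"yaw":0,"gripper":-1},{"x":-0.5,"y":0,"z":-1,"yaw":0,"gripper":-1},{"x":0,"y":0,"z":0,"yaw":0,"gripper":-1},{"x":0,"y":0,"z":0,"yaw":0,"gripper":-1},{"x":0,"y":0,"z":0,"yaw":0,"gripper":-1}]'
python3 - <<'E'
import h
from h import *
f=cams.grab_frame("wrist");im=f["pixels"];cv2.imwrite("pics/w3.png",im[:,:,::-1])
hsv=cv2.cvtColor(im,cv2.COLOR_RGB2HSV)
yel=(hsv[...,0]>18)&(hsv[...,0]<35)&(hsv[...,1]>150)&(hsv[...,2]>110); yel[:, :250]=0; yel[200:]=0
for th in(85,110,135):
    m=(im.max(2)<th)|yel; m[210:]=0
    n,l,s,c=cv2.connectedComponentsWithStats(m.astype(np.uint8)); i=1+np.argmax(s[1:,4]); 
    k=big(l==i);k=k[k[:,1]>2]
    for z in(80,85):
        P=ray(f,k,z);o=circ(P)
        for _ in range(4):P=P[abs(np.hypot(*(P-o[0]).T)-o[1])<max(2,2*o[2])];o=circ(P)
        print(th,z,s[i],o,len(P),len(k))
q=np.argwhere(yel)[:,::-1];print(len(q),q.min(0),q.max(0));Y=ray(f,[q.mean(0)],88)[0];d=Y-o[0];print(Y,np.hypot(*d),np.degrees(np.arctan2(d[1],d[0])))
E
```

```text
time_s: 3.03
ee_pos: [363.3, -69.2, 325.5]
ee_rot: [180.0, 0.0, -0.1]
force: [0.5, -0.2, -0.3]
gripper_width: 0.6
85 80 [  235     0   157   109 12365] (array([549.94511868, -67.98643517]), np.float64(94.33410002375477), np.float64(0.5148597801899957)) 274 292
85 85 [  235     0   157   109 12365] (array([548.46610313, -68.02257728]), np.float64(93.13613904601557), np.float64(0.5083215090290878)) 274 292
110 80 [  235     0   157   110 12844] (array([549.17903136, -68.10436248]), np.float64(94.39341290371763), np.float64(0.7893687905760121)) 278 282
110 85 [  235     0   157   110 12844] (array([547.70974446, -68.13900701]), np.float64(93.19469870401691), np.float64(0.7793444938697636)) 278 282
135 80 [  234     0   158   113 13376] (array([545.68083113, -67.65371353]), np.float64(94.29951438336573), np.float64(1.0086792316779623)) 282 301
135 85 [  234     0   158   113 13376] (array([544.25596832, -67.69408092]), np.float64(93.10199261316055), np.float64(0.9958698832206844)) 282 301
169 [341  85] [356 100]
[ 473.7630303  -112.28534578] 83.41244039783243 -147.68404527550334
```

View pics/w3.png

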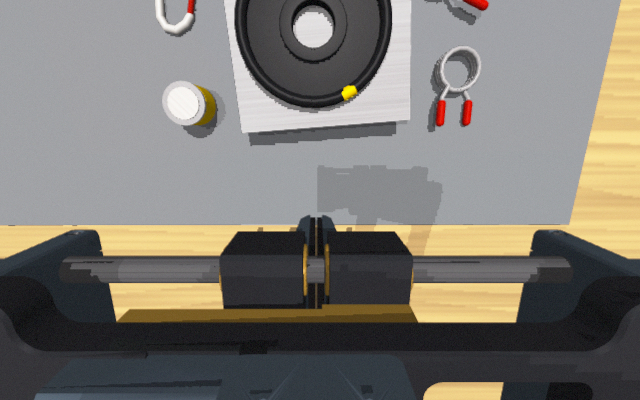

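Backing off moved the plate further out of the frame. The centre still comes out at about (550,-67) in both views, so I'm going above the mark.

```bash
python3 -m inch '[{"x":2,"y":0.8,"z":1,"yaw":0,"gripper":-1},{"x":3,"y":1.2,"z":2,"yaw":0,"gripper":-1},{"x":3,"y":1.2,"z":3,"yaw":0,"gripper":-1},{"x":2.5,"y":0.8,"z":2,"yaw":0,"gripper":-1},{"x":0.64,"y":0.22,"z":1,"yaw":0,"gripper":-1},{"x":0,"y":0,"z":0,"yaw":0,"gripper":-1},{"x":0,"y":0,"z":0,"yaw":0,"gripper":-1},{"x":0,"y":0,"z":0,"yaw":0,"gripper":-1}]'
python3 - <<'E'
from h import *
f=cams.grab_frame("wrist");im=f["pixels"]
hsv=cv2.cvtColor(im,cv2.COLOR_RGB2HSV)
yel=(hsv[...,0]>18)&(hsv[...,0]<35)&(hsv[...,1]>150)&(hsv[...,2]>110); yel[:, :200]=0; yel[260:]=0
for th in(85,110):
    m=(im.max(2)<th)|yel; m[205:]=0
    k=big(m);k=k[(k[:,1]>2)&(k[:,1]<203)]
    for z in(80,85):
        P=ray(f,k,z);o=circ(P)
        for _ in range(6):P=P[abs(np.hypot(*(P-o[0]).T)-o[1])<max(1.5,1.5*o[2])];o=circ(P)
        print(th,z,o,len(P),len(k))
q=np.argwhere(yel)[:,::-1]
if len(q):print(len(q),q.min(0),q.max(0),ray(f,[q.mean(0)],88))
R=cv2.Rodrigues(np.array(f["rvec"]))[0];print("cam",-R.T@np.array(f["tvec"]).ravel())
cv2.imwrite("pics/w4.png",im[:,:,::-1])
E
```

```text
time_s: 3.75
ee_pos: [472.3, -110.1, 238.4]
ee_rot: [180.0, -0.0, -0.0]
force: [-0.1, 0.7, 0.1]
gripper_width: 0.1
85 80 (array([550.57780406, -67.2086892 ]), np.float64(94.98155378742318), np.float64(0.34049450414361765)) 491 491
85 85 (array([550.44515785, -67.93379561]), np.float64(93.43271540683094), np.float64(0.3349421528146613)) 491 491
110 80 (array([550.5989278 , -67.16593937]), np.float64(95.12840531211536), np.float64(0.34386248342275666)) 489 493
110 85 (array([550.46593714, -67.89174289]), np.float64(93.57717226362614), np.float64(0.3382552113711475)) 489 493
309 [303 184] [329 259] [[ 451.30077362 -111.57879549]]
cam [ 542.44335745 -111.67539068  386.62190122]
```

View pics/w4.png

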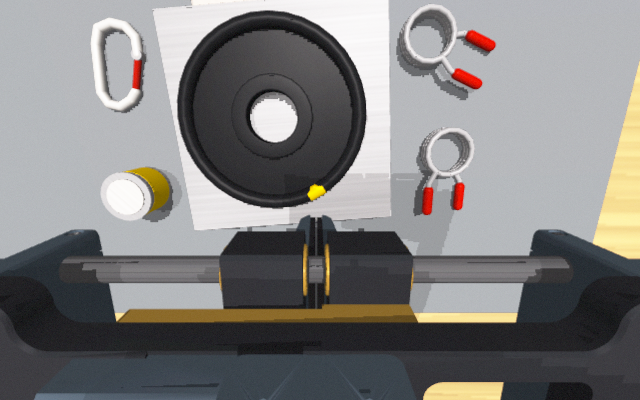

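Now the full rim fits well: centre (550.6,-67.2), r 95.0, residual 0.3 mm. The mark at pixel (316,192) puts it at about -150°, crest point (474.4,-111.2). I'll descend to just above it and work out the rows.

```bash
python3 -m inch '[{"x":0.1,"y":0.1,"z":2,"yaw":0,"gripper":-1},{"x":0,"y":0,"z":3,"yaw":0,"gripper":-1},{"x":0,"y":0,"z":3,"yaw":0,"gripper":-1},{"x":0,"y":0,"z":2,"yaw":0,"gripper":-1},{"x":0,"y":0,"z":0.8,"yaw":0,"gripper":-1},{"x":0,"y":0,"z":0,"yaw":0,"gripper":-1},{"x":0,"y":0,"z":0,"yaw":0,"gripper":-1},{"x":0,"y":0,"z":0,"yaw":0,"gripper":-1},{"x":0,"y":0,"z":0,"yaw":0,"gripper":-1}]'
python3 - <<'E'
import numpy as np
from workcell import telemetry
s=telemetry.state();print(s["ee_pos"],s["ee_rot"],s["force"])
a=np.radians(-150+4*np.arange(93));P=8.8*np.c_[np.cos(a),-np.sin(a)]
prev=np.round(P[0],2)
for s in range(0,92,10):
    out=[]
    for k in range(s,min(s+10,92)):
        n=np.round(P[k+1],2);d=n-prev;prev=n;out.append(f"{d[0]:.2f},{d[1]:.2f}")
    print(-150+4*s,np.round([550.6+P[min(s+10,92),0]*10,-67.2-P[min(s+10,92),1]*10],1),"  ".join(out))
E
```

```text
time_s: 4.55
ee_pos: [474.9, -111.6, 131.3]
ee_rot: [179.9, -0.2, -0.0]
force: [0.4, 0.2, -0.1]
gripper_width: 0.3
[ 474.87774214 -111.64335783  131.34163692] [ 1.79941718e+02 -2.07705565e-01 -1.18332102e-02] [ 0.40152432  0.22542191 -0.12815993]
-150 [ 520.5 -149.9] 0.32,0.52  0.37,0.50  0.39,0.47  0.43,0.44  0.45,0.41  0.49,0.38  0.51,0.34  0.53,0.31  0.55,0.27  0.57,0.23
-110 [ 580.7 -149.9] 0.58,0.19  0.60,0.15  0.61,0.10  0.61,0.07  0.61,0.02  0.61,-0.02  0.61,-0.07  0.61,-0.10  0.60,-0.15  0.58,-0.19
-70 [ 626.8 -111.2] 0.57,-0.23  0.55,-0.27  0.53,-0.31  0.51,-0.34  0.49,-0.38  0.45,-0.41  0.43,-0.44  0.39,-0.47  0.37,-0.50  0.32,-0.52
-30 [637.3 -51.9] 0.29,-0.54  0.25,-0.56  0.21,-0.58  0.17,-0.59  0.13,-0.60  0.08,-0.61  0.04,-0.61  0.00,-0.62  -0.04,-0.61  -0.08,-0.61
10 [6.072e+02 2.000e-01] -0.13,-0.60  -0.17,-0.59  -0.21,-0.58  -0.25,-0.56  -0.29,-0.54  -0.32,-0.52  -0.37,-0.50  -0.39,-0.47  -0.43,-0.44  -0.45,-0.41
50 [550.6  20.8] -0.49,-0.38  -0.51,-0.34  -0.53,-0.31  -0.55,-0.27  -0.57,-0.23  -0.58,-0.19  -0.60,-0.15  -0.61,-0.10  -0.61,-0.07  -0.61,-0.02
90 [4.94e+02 2.00e-01] -0.61,0.02  -0.61,0.07  -0.61,0.10  -0.60,0.15  -0.58,0.19  -0.57,0.23  -0.55,0.27  -0.53,0.31  -0.51,0.34  -0.49,0.38
130 [463.9 -51.9] -0.45,0.41  -0.43,0.44  -0.39,0.47  -0.37,0.50  -0.32,0.52  -0.29,0.54  -0.25,0.56  -0.21,0.58  -0.17,0.59  -0.13,0.60
170 [ 474.4 -111.2] -0.08,0.61  -0.04,0.61  0.00,0.62  0.04,0.61  0.08,0.61  0.13,0.60  0.17,0.59  0.21,0.58  0.25,0.56  0.29,0.54
210 [ 481.3 -121.4] 0.32,0.52  0.37,0.50
```

```bash
python3 -m inch '[{"x":0,"y":0,"z":0.5,"yaw":0,"gripper":-1},{"x":0,"y":0,"z":0.5,"yaw":0,"gripper":-1},{"x":0,"y":0,"z":0.4,"yaw":0,"gripper":-1},{"x":0,"y":0,"z":0.2,"yaw":0,"gripper":-1},{"x":0,"y":0,"z":0.1,"yaw":0,"gripper":-1},{"x":0,"y":0,"z":0.05,"yaw":0,"gripper":-1},{"x":0,"y":0,"z":0.05,"yaw":0,"gripper":-1},{"x":0,"y":0,"z":0,"yaw":0,"gripper":-1},{"x":0,"y":0,"z":0,"yaw":0,"gripper":-1}]'
```

```text
time_s: 5.3
ee_pos: [473.8, -111.4, 111.7]
ee_rot: [180.0, -0.0, -0.0]
force: [-0.6, 0.6, 1.2]
gripper_width: 0.3
```

```bash
python3 -m inch '[{"x":0,"y":0,"z":0.05,"yaw":0,"gripper":-1},{"x":0,"y":0,"z":0.05,"yaw":0,"gripper":-1},{"x":0,"y":0,"z":0,"yaw":0,"gripper":-1},{"x":0,"y":0,"z":0,"yaw":0,"gripper":-1}]'
```

```text
time_s: 5.63
ee_pos: [473.8, -111.4, 110.8]
ee_rot: [180.0, -0.0, -0.0]
force: [-2.0, 0.3, 3.9]
gripper_width: 0.2
```

Contact made, at about 4 N. First 40° segment.

```bash
python3 -m inch '[{"x":0.34,"y":0.52,"z":0.02,"yaw":0,"gripper":-1},{"x":0.39,"y":0.50,"z":0.01,"yaw":0,"gripper":-1},{"x":0.41,"y":0.47,"z":0,"yaw":0,"gripper":-1},{"x":0.43,"y":0.44,"z":0,"yaw":0,"gripper":-1},{"x":0.45,"y":0.41,"z":0,"yaw":0,"gripper":-1},{"x":0.49,"y":0.38,"z":0,"yaw":0,"gripper":-1},{"x":0.51,"y":0.34,"z":0,"yaw":0,"gripper":-1},{"x":0.53,"y":0.31,"z":0,"yaw":0,"gripper":-1},{"x":0.55,"y":0.27,"z":0,"yaw":0,"gripper":-1},{"x":0.57,"y":0.23,"z":0,"yaw":0,"gripper":-1},{"x":0,"y":0,"z":0,"yaw":0,"gripper":-1}]'
```

```text
time_s: 6.55
ee_pos: [521.8, -151.4, 110.3]
ee_rot: [179.9, -0.1, -0.0]
force: [-0.9, 0.7, 5.9]
gripper_width: 0.4
```

```bash
python3 -m inch '[{"x":0.55,"y":0.14,"z":-0.02,"yaw":0,"gripper":-1},{"x":0.57,"y":0.10,"z":-0.01,"yaw":0,"gripper":-1},{"x":0.61,"y":0.10,"z":0,"yaw":0,"gripper":-1},{"x":0.61,"y":0.07,"z":0,"yaw":0,"gripper":-1},{"x":0.61,"y":0.02,"z":0,"yaw":0,"gripper":-1},{"x":0.61,"y":-0.02,"z":0,"yaw":0,"gripper":-1},{"x":0.61,"y":-0.07,"z":0,"yaw":0,"gripper":-1},{"x":0.61,"y":-0.10,"z":0,"yaw":0,"gripper":-1},{"x":0.60,"y":-0.15,"z":0,"yaw":0,"gripper":-1},{"x":0.58,"y":-0.19,"z":0,"yaw":0,"gripper":-1},{"x":0,"y":0,"z":0,"yaw":0,"gripper":-1}]'
```

```text
time_s: 7.47
ee_pos: [582.0, -148.8, 110.7]
ee_rot: [180.0, -0.2, 0.0]
force: [0.6, 0.3, 3.8]
gripper_width: 0.7
```

```bash
python3 -m inch '[{"x":0.54,"y":-0.20,"z":0.02,"yaw":0,"gripper":-1},{"x":0.52,"y":-0.25,"z":0,"yaw":0,"gripper":-1},{"x":0.53,"y":-0.31,"z":0,"yaw":0,"gripper":-1},{"x":0.51,"y":-0.34,"z":0,"yaw":0,"gripper":-1},{"x":0.49,"y":-0.38,"z":0,"yaw":0,"gripper":-1},{"x":0.45,"y":-0.41,"z":0,"yaw":0,"gripper":-1},{"x":0.43,"y":-0.44,"z":0,"yaw":0,"gripper":-1},{"x":0.39,"y":-0.47,"z":0,"yaw":0,"gripper":-1},{"x":0.37,"y":-0.50,"z":0,"yaw":0,"gripper":-1},{"x":0.32,"y":-0.52,"z":0,"yaw":0,"gripper":-1},{"x":0,"y":0,"z":0,"yaw":0,"gripper":-1}]'
```

```text
time_s: 8.38
ee_pos: [626.8, -109.6, 110.5]
ee_rot: [-180.0, -0.1, 0.0]
force: [0.6, -0.8, 4.2]
gripper_width: 0.7
```

```bash
python3 -m inch '[{"x":0.29,"y":-0.51,"z":0.01,"yaw":0,"gripper":-1},{"x":0.25,"y":-0.54,"z":0,"yaw":0,"gripper":-1},{"x":0.21,"y":-0.56,"z":0,"yaw":0,"gripper":-1},{"x":0.17,"y":-0.59,"z":0,"yaw":0,"gripper":-1},{"x":0.13,"y":-0.60,"z":0,"yaw":0,"gripper":-1},{"x":0.08,"y":-0.61,"z":0,"yaw":0,"gripper":-1},{"x":0.04,"y":-0.61,"z":0,"yaw":0,"gripper":-1},{"x":0,"y":-0.62,"z":0,"yaw":0,"gripper":-1},{"x":-0.04,"y":-0.61,"z":0,"yaw":0,"gripper":-1},{"x":-0.08,"y":-0.61,"z":0,"yaw":0,"gripper":-1},{"x":0,"y":0,"z":0,"yaw":0,"gripper":-1}]'
```

```text
time_s: 9.3
ee_pos: [636.2, -50.7, 110.4]
ee_rot: [-179.9, -0.0, 0.0]
force: [0.5, -0.3, 5.0]
gripper_width: 0.5
```

```bash
python3 -m inch '[{"x":-0.10,"y":-0.58,"z":-0.01,"yaw":0,"gripper":-1},{"x":-0.15,"y":-0.57,"z":0,"yaw":0,"gripper":-1},{"x":-0.21,"y":-0.58,"z":0,"yaw":0,"gripper":-1},{"x":-0.25,"y":-0.56,"z":0,"yaw":0,"gripper":-1},{"x":-0.29,"y":-0.54,"z":0,"yaw":0,"gripper":-1},{"x":-0.32,"y":-0.52,"z":0,"yaw":0,"gripper":-1},{"x":-0.37,"y":-0.50,"z":0,"yaw":0,"gripper":-1},{"x":-0.39,"y":-0.47,"z":0,"yaw":0,"gripper":-1},{"x":-0.43,"y":-0.44,"z":0,"yaw":0,"gripper":-1},{"x":-0.45,"y":-0.41,"z":0,"yaw":0,"gripper":-1},{"x":0,"y":0,"z":0,"yaw":0,"gripper":-1}]'
```

```text
time_s: 10.22
ee_pos: [605.4, 0.7, 110.5]
ee_rot: [-179.9, 0.1, 0.0]
force: [0.1, 0.3, 4.9]
gripper_width: 0.4
```

```bash
python3 -m inch '[{"x":-0.45,"y":-0.38,"z":0,"yaw":0,"gripper":-1},{"x":-0.48,"y":-0.34,"z":0,"yaw":0,"gripper":-1},{"x":-0.53,"y":-0.31,"z":0,"yaw":0,"gripper":-1},{"x":-0.55,"y":-0.27,"z":0,"yaw":0,"gripper":-1},{"x":-0.57,"y":-0.23,"z":0,"yaw":0,"gripper":-1},{"x":-0.58,"y":-0.19,"z":0,"yaw":0,"gripper":-1},{"x":-0.60,"y":-0.15,"z":0,"yaw":0,"gripper":-1},{"x":-0.61,"y":-0.10,"z":0,"yaw":0,"gripper":-1},{"x":-0.61,"y":-0.07,"z":0,"yaw":0,"gripper":-1},{"x":-0.61,"y":-0.02,"z":0,"yaw":0,"gripper":-1},{"x":0,"y":0,"z":0,"yaw":0,"gripper":-1}]'
```

```text
time_s: 11.13
ee_pos: [548.8, 20.3, 110.3]
ee_rot: [-180.0, 0.1, -0.0]
force: [1.3, 0.3, 5.5]
gripper_width: 0.6
```

```bash
python3 -m inch '[{"x":-0.57,"y":0,"z":-0.02,"yaw":0,"gripper":-1},{"x":-0.59,"y":0.05,"z":-0.01,"yaw":0,"gripper":-1},{"x":-0.59,"y":0.10,"z":0,"yaw":0,"gripper":-1},{"x":-0.60,"y":0.15,"z":0,"yaw":0,"gripper":-1},{"x":-0.58,"y":0.19,"z":0,"yaw":0,"gripper":-1},{"x":-0.57,"y":0.23,"z":0,"yaw":0,"gripper":-1},{"x":-0.55,"y":0.27,"z":0,"yaw":0,"gripper":-1},{"x":-0.53,"y":0.31,"z":0,"yaw":0,"gripper":-1},{"x":-0.51,"y":0.34,"z":0,"yaw":0,"gripper":-1},{"x":-0.49,"y":0.38,"z":0,"yaw":0,"gripper":-1},{"x":0,"y":0,"z":0,"yaw":0,"gripper":-1}]'
```

```text
time_s: 12.05
ee_pos: [493.1, -1.0, 110.5]
ee_rot: [180.0, 0.1, -0.0]
force: [-0.2, -0.1, 4.7]
gripper_width: 0.5
```

```bash
python3 -m inch '[{"x":-0.45,"y":0.37,"z":0,"yaw":0,"gripper":-1},{"x":-0.43,"y":0.41,"z":0,"yaw":0,"gripper":-1},{"x":-0.39,"y":0.47,"z":0,"yaw":0,"gripper":-1},{"x":-0.37,"y":0.50,"z":0,"yaw":0,"gripper":-1},{"x":-0.32,"y":0.52,"z":0,"yaw":0,"gripper":-1},{"x":-0.29,"y":0.54,"z":0,"yaw":0,"gripper":-1},{"x":-0.25,"y":0.56,"z":0,"yaw":0,"gripper":-1},{"x":-0.21,"y":0.58,"z":0,"yaw":0,"gripper":-1},{"x":-0.17,"y":0.59,"z":0,"yaw":0,"gripper":-1},{"x":-0.13,"y":0.60,"z":0,"yaw":0,"gripper":-1},{"x":0,"y":0,"z":0,"yaw":0,"gripper":-1}]'
```

```text
time_s: 12.97
ee_pos: [463.9, -52.9, 110.5]
ee_rot: [179.9, 0.1, -0.0]
force: [-1.6, -1.4, 3.6]
gripper_width: 0.2
```

Last 40° plus 4° past the mark.

```bash
python3 -m inch '[{"x":-0.08,"y":0.59,"z":0.02,"yaw":0,"gripper":-1},{"x":-0.04,"y":0.60,"z":0.01,"yaw":0,"gripper":-1},{"x":0,"y":0.62,"z":0,"yaw":0,"gripper":-1},{"x":0.04,"y":0.61,"z":0,"yaw":0,"gripper":-1},{"x":0.08,"y":0.61,"z":0,"yaw":0,"gripper":-1},{"x":0.13,"y":0.60,"z":0,"yaw":0,"gripper":-1},{"x":0.17,"y":0.59,"z":0,"yaw":0,"gripper":-1},{"x":0.21,"y":0.58,"z":0,"yaw":0,"gripper":-1},{"x":0.25,"y":0.56,"z":0,"yaw":0,"gripper":-1},{"x":0.29,"y":0.54,"z":0,"yaw":0,"gripper":-1},{"x":0.32,"y":0.52,"z":0,"yaw":0,"gripper":-1},{"x":0,"y":0,"z":0,"yaw":0,"gripper":-1}]'
```

```text
time_s: 13.97
ee_pos: [477.9, -117.0, 110.2]
ee_rot: [180.0, 0.1, -0.0]
force: [-1.3, 1.6, 5.6]
gripper_width: 0.2
```

```bash
python3 -m inch '[{"x":0,"y":0,"z":-0.2,"yaw":0,"gripper":-1},{"x":0,"y":0,"z":-0.6,"yaw":0,"gripper":-1},{"x":0,"y":0,"z":-2,"yaw":0,"gripper":-1},{"x":0,"y":0,"z":-3,"yaw":0,"gripper":-1},{"x":0,"y":0,"z":-3,"yaw":0,"gripper":-1},{"x":0,"y":0,"z":-3,"yaw":0,"gripper":-1},{"x":0,"y":0,"z":-1,"yaw":0,"gripper":-1},{"x":0,"y":0,"z":0,"yaw":0,"gripper":-1},{"x":0,"y":0,"z":0,"yaw":0,"gripper":-1},{"x":0,"y":0,"z":0,"yaw":0,"gripper":-1},{"x":0,"y":0,"z":0,"yaw":0,"gripper":-1}]'
python3 - <<'E'
from h import *
f=cams.grab_frame("wrist");im=f["pixels"];cv2.imwrite("pics/w5.png",im[:,:,::-1])
for n,I,ff in(("after",im,f),):
    hsv=cv2.cvtColor(I,cv2.COLOR_RGB2HSV)
    yel=(hsv[...,0]>18)&(hsv[...,0]<35)&(hsv[...,1]>150)&(hsv[...,2]>110); yel[:, :250]=0; yel[215:]=0
    m=(I.max(2)<85)|yel; m[205:]=0
    k=big(m);k=k[(k[:,1]>2)&(k[:,1]<203)];P=ray(ff,k,80);o=circ(P)
    for _ in range(6):P=P[abs(np.hypot(*(P-o[0]).T)-o[1])<max(1.5,1.5*o[2])];o=circ(P)
    Y=ray(ff,[np.argwhere(yel)[:,::-1].mean(0)],88)[0];d=Y-o[0];print(n,o,Y,np.degrees(np.arctan2(d[1],d[0])))
E
```

```text
time_s: 14.88
ee_pos: [477.3, -115.6, 236.4]
ee_rot: [-180.0, 0.2, -0.0]
force: [0.1, -0.3, 0.8]
gripper_width: 0.4
after (array([550.54015104, -67.09090232]), np.float64(94.98469916973977), np.float64(0.31852421007245724)) [ 474.68736612 -111.61639725] -149.5871164258148
```

View pics/w5.png

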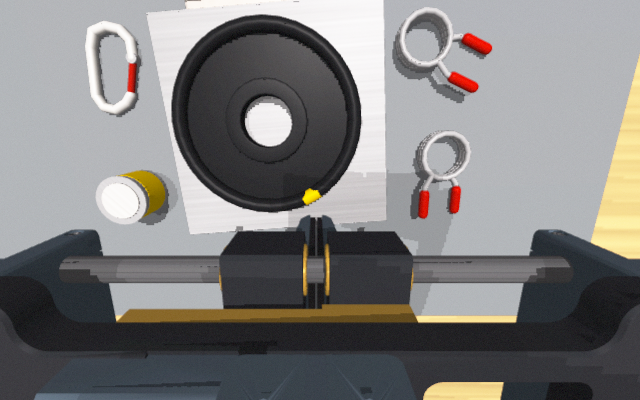

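The plate is at the same centre as before, (550.5,-67.1). The mark is at pixel (312,197), -149.6°. The collars, carabiner and tin look undisturbed. Handing in.

```bash
python3 -c "
from workcell import env; print(env.job_done())"
```

```text
the job is handed in; nothing more can be done
None
```

I ran the closed fingertips once anticlockwise round the rim crest, from the yellow mark to about 4° past it, then lifted them about 125 mm clear. The job was handed in with the robot clock at about 15 s of the 72 s allowed.

- **Contact:** I read the force only at the end of each 40° segment, where it was 3.6 to 5.9 N upward each time. Nothing was recorded between those readings. The fingertips were 87 to 89 mm from the plate's centre at the points I checked, against the 88 mm crest.
- **Plate:** the last wrist image puts its centre within 0.2 mm of where it was before. The mark's direction (-149.6°) agrees with the roughly -150° I estimated by hand from the earlier image.
- **Things beside the scale:** the collars, carabiner and tin look undisturbed in that image. The stopwatch was out of its view and I did not check it again, but the arm stayed well away from it.
- **Disagreements:** my first plate positions differed by up to 14 mm between views. The scene view was about 6 mm out, and one wrist view cut off the plate. I relied on a later wrist fit of the whole rim (0.3 mm residual), and contact came at the expected height.
- **Refused calls:** the first three move calls were refused because some values were left out; the arm did not move.

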